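# Meter three bulbs from a slide-gate hopper into a pot

### The arm

A 6-joint arm with a two-finger parallel gripper is mounted at the origin on the work surface. World frame = base frame: x ahead of the robot, y to its left, z up, the work surface at z = 0. Lengths are in m, angles in rad, forces in N, time in s.
With the tool pointing down it reaches from about 0.375 to 0.9 m from the base axis. Payload 3.1 kg.
Tool frame: the origin (TCP) lies between the finger pads; the fingertips stand 8 mm ahead of it and the grasp point (between the pads) lies 11 mm behind it; z points along the fingers, y is the line along which they close (so a half turn about z gives the same grasp; the last joint's range is limited). The gripper opens to 87 mm and grips with 3 to 60 N. Pads are 19 mm wide; open, the fingers measure 117 mm over their backs; the gripper's body (75 mm by 190 mm) begins 51 mm behind the grasp point.
Start: joints at [0.936, 0.527, 1.433, -0, 1.181, -0.178], TCP at [0.275, 0.561, 0.231] pointing down, gripper open.
Joint ranges: [-3.08, 3.08], [-0.75, 2.2], [0.22, 2.44], [-1.43, 4.57], [0, 2.65], [-2.85, 2.85]. Speed limits (rad/s): [2.79, 2.79, 3.14, 3.14, 3.14, 3.14].

### API

Orientations are given as a unit quaternion [x, y, z, w].
In Python, from rig import robot, vision, job gives the robot as it stands.
- The arm moves only by the shell command python3 -m handwheel 'ROWS' [OPENING] [FORCE]. ROWS is JSON, a list of rows, each a list of 4 numbers: the shift along the tool's x, y, z as a fraction of full scale, then the turn about the tool's z as a fraction of full scale. A call has 1 to 20 rows; each row is the pose to reach, as a shift and turn from the pose commanded when the call began, along the tool's axes at that moment, turning the shorter way round; what a row does not reach only later rows make up. Full scale, the value 1, is 300 mm for a shift and 2 pi rad for a turn. A row lasts 1/12 s, in which the tool goes at most 41.7 mm and 7.16 degrees, less where a joint would pass 70% of its speed; a pose out of reach is approached as far as the arm can. A call with a number of a shift or a turn outside -1 to 1 is refused whole. A call with a gripper value outside its range is refused whole. OPENING is the opening in per cent of the stroke, from 0 (shut) to 100 (fully open), set as the call begins (- or left out, the last holds). The fingers move at their own pace and stop on an object; FORCE is the grip in N (left out, the last holds). Time passes only in rows, so rows that repeat a pose let the fingers close. It gives the time, the measured TCP pose, the force, the opening and the grip force at its end, in the units of the state.
- robot.get_obs(): the state, without advancing time (a new reading comes with each control period).
- vision.camera(name): name is "side" or "top" or "wrist"; returns a dict with "frame" (480x640x3 uint8, red, green, blue), "K" (3x3 intrinsics, pixels), "k1" (the pictures are not rectified: a ray, as slopes to the right and down, at radius r is drawn at 1 + k1 r^2 times it, then the intrinsics apply), "cam_to_world" (4x4, takes a point from camera to world coordinates); the wrist camera has in their place "hand_eye" (4x4, takes a point from camera to tool coordinates, whose origin is the TCP and whose axes are the flange's). Camera axes: x right, y down, z forward; pixel columns grow to the right and rows downward; lengths in m; the calibration is good to about 2 mm. A picture is of the moment at which its call begins: read the wrist's pose just before it. There is no depth.
- job.hand_in(): hands the job in; it is judged then, once.
Trained networks look in the newest picture that a camera, given by its name, has taken for a name from the list of things; names that differ only in an ending like _2 or _b are one class to them, and where a whole thing is asked for, a point or a joint stands for the part that bears it (a point fixed in the world has none). Each returns a list of dicts, best first, with "conf" (0 to 1); they miss things now and then, are a little off and sometimes report something else, mostly with a low value. They report only what shows in the picture. A call takes as long as a camera call. They do not tell look-alikes from the thing itself.
- vision.look_for(camera, label): "point" ([row, column] in pixels, amid what is visible of it).
- vision.outline_of(camera, label): "mask" (480x640 bool, what is visible of it) and "point" ([row, column] in pixels, amid what is visible of it).
The state is a dict: "time": time; "q": joint angles; "joint_velocities": joint speeds; "joint_torque": joint torques, N m; "position": TCP position; "tool_rot": TCP orientation; "ft_force": force on the tool from outside, world axes, zero at the start; "moment": the same for the moment, N m; "grip_width": finger opening in m; "grip_force": force on a finger pad.
Only numpy, scipy, OpenCV 4.12 (cv2) and the standard library are available. Lean on these libraries where they do the work, as an engineer would, in place of code of your own. Each camera call takes 0.05 s, during which the arm holds its last target. There are 200 camera calls.

### The job

Set the terracotta pot upright on the bench under the hopper's spout, with the lip over its mouth, putting it down gently. Then draw the hopper's slide gate just far enough for three bulbs to run into the pot, and push the gate fully shut so that the other three stay in the hopper. Let go of everything and leave the other things on the bench as they are.

Things in the scene. Friction and masses are not known exactly. Their poses are not given: they have to be found in the camera images.
- hopper: Bench hopper for bulbs: bright sheet-metal trough, open on top, on a green four-legged stand, fixed (its place differs each time). Origin on the bench under the middle of the slot; x runs along the slot away from the robot, y to its left (spout side), z up. The gate's grip is in front (-x). Legs at x = +-100, y = +-46 mm.
- slot_floor (a point): Middle of the slot's floor, at hopper (0, 0, 194) mm, the top face of the gate. The slot is 162 mm long (hopper x from -81 to +81) and 29 mm wide, with upright walls up to z = 232 mm; above, the sides flare out to y = +-72 mm at the top edge, z = 285 mm. The end walls stand upright at x = +-84 mm.
- gate (a joint): Slide gate, a plate that is the slot's floor: opening in m, 0 = shut (stop), 0.165 = fully drawn. Drawn along hopper -x; stays where left, friction about 3 N. The slot opens from its far (+x) end: at opening q the plate ends at hopper x = 0.084 - q. A bulb drops when that end has passed under its middle; each 26 mm more lets one more go. Starts 0 to 3 mm open.
- gate_grip (a point): Point in the red upright grip of the gate, 18 mm below its top. The grip is 14 mm thick (hopper y), 36 mm long (hopper x) and stands 46 mm above the plate's tongue; with the gate shut this point is at hopper (-145, 0, 222) mm; it moves with the gate.
- spout_lip (a point): Middle of the spout's lower lip, at hopper (0, 120, 105) mm, 20 mm higher than the rim of a pot on the bench; its mouth points to the hopper's +y, is 64 mm wide and has side walls 26 mm high. A pan under the slot slopes down to it at 20 degrees. Bulbs leave it at a roll and fall 20 to 60 mm beyond it.
- pot_spot (a point): Point on the bench at hopper (0, 150, 0) mm, 30 mm beyond the lip: the middle of a pot that stands properly under the spout, so that the lip reaches over its mouth. Nothing marks it. As the lip overhangs, the pot goes in from the side (from the hopper's +y), low over the bench.
- pot: The terracotta-coloured pot to fill, loose, upright, about 0.22 kg. Origin at the middle of its underside, z up. Round: 85 mm tall, 120 mm across the rim; the rim is an upright collar with wall 8 mm thick from 50 to 85 mm height (inside 104 mm across); foot 90 mm across. A firm coir bed fills it up to 30 mm height. It can be lifted by pinching the collar, one finger inside.
- grey_pot: A grey pot of the same size with a green seedling about 115 mm tall; it and the terracotta pot may have changed places. Leave it.
- seed_packets: Pile of seed packets lying flat, 85 x 115 x 20 mm, origin under its middle. Leave it. (A speckled cell planter, fixed and 100 mm tall, stands beyond it, all of it more than 440 mm to the robot's left.)
- plant_labels: White plastic plant labels lying flat, 115 x 26 x 6 mm, origin under the middle. Leave them.
- pencil: Yellow pencil lying flat, 180 x 8 mm along its x. Leave it.
- trowel: Hand trowel lying flat along its x, wooden handle to -x, about 310 mm long, 60 mm wide, 26 mm high. Leave it.
- spray_bottle: Clear spray bottle with a green head, 76 mm across, 205 mm tall. Leave it.
- bulb1: A brown flower bulb, round, 26 mm across, 11 g; origin at its centre. Six lie in one row in the slot on the gate, bulb1 at the far (+x) end, bulb6 nearest the grip, centres about 27 mm apart, 207 mm above the bench; drawing the gate drags them together towards the front wall.
- bulb2: A brown flower bulb, round, 26 mm across, 11 g; origin at its centre. Number 2 in the row counted from the far end, as bulb1.
- bulb3: A brown flower bulb, round, 26 mm across, 11 g; origin at its centre. Number 3 in the row counted from the far end, as bulb1.
- bulb4: A brown flower bulb, round, 26 mm across, 11 g; origin at its centre. Number 4 in the row counted from the far end, as bulb1.
- bulb5: A brown flower bulb, round, 26 mm across, 11 g; origin at its centre. Number 5 in the row counted from the far end, as bulb1.
- bulb6: A brown flower bulb, round, 26 mm across, 11 g; origin at its centre. Number 6 in the row counted from the far end, as bulb1.
There are look-alikes about, which are no part of the job. What is shaped like the pot but blue or white is not meant.

How it is judged:
By the outcome, as a careful person would: the job done as asked, in the order asked, and still so for the second after the job is handed in, with the robot touching nothing.
It also fails if it takes over 69 s, if anything falls off the work surface, if the arm or the gripper's body presses on something with over 40 N, if the wrist force passes 120 N, or if a joint passes its speed limit or range.

## Working session

There is one attempt and no reset: what is moved stays moved. The work goes in short steps, Python scripts to look and compute and a shell command to move; the robot and the scene stay as the last step left them, time stands still between calls to the robot, and variables do not carry over. Pictures are saved under pics/ and viewed, at most 13 in all, crops included, and the job is handed in when it is done.

```bash
mkdir -p pics; ls
cat > h.py <<'E'
import numpy as np, cv2, json
from rig import robot, vision, job
from scipy.spatial.transform import Rotation as R
def shot(n):
    o=robot.get_obs(); c=vision.camera(n)
    if n=="wrist":
        T=np.eye(4); T[:3,:3]=R.from_quat(o["tool_rot"]).as_matrix(); T[:3,3]=o["position"]
        c["cam_to_world"]=T@np.array(c["hand_eye"])
    return c
def undist(c,pt):  # pt row,col -> slopes
    K=np.array(c["K"]); d=np.array([c["k1"],0,0,0,0.])
    return cv2.undistortPoints(np.array([[[pt[1],pt[0]]]],float),K,d)[0,0]
def ray(c,pt):
    s=undist(c,pt); T=np.array(c["cam_to_world"]); v=T[:3,:3]@np.array([s[0],s[1],1]); return T[:3,3],v
def on_z(c,pt,z):
    o,v=ray(c,pt); return o+v*(z-o[2])/v[2]
def proj(c,P):
    T=np.linalg.inv(np.array(c["cam_to_world"])); P=np.atleast_2d(P)@T[:3,:3].T+T[:3,3]
    r,_=cv2.projectPoints(P,np.zeros(3),np.zeros(3),np.array(c["K"]),np.array([c["k1"],0,0,0,0.])); return r[:,0,::-1]
def save(c,n): cv2.imwrite("pics/"+n,c["frame"][:,:,::-1])
E
python3 - <<'E'
from h import *
o=robot.get_obs(); print({k:np.round(v,3).tolist() for k,v in o.items()})
for n in ("top","side"):
    c=shot(n); save(c,n+"0.png"); print(n,np.round(c["cam_to_world"],3).tolist(),c["K"],c["k1"])
    for l in ("pot","grey_pot","gate","gate_grip","hopper","spray_bottle","trowel","seed_packets","plant_labels","pencil","bulb1"):
        for d in vision.look_for(n,l)[:3]: print(l,np.round(d["point"]),round(d["conf"],2),np.round(on_z(c,d["point"],0),3))
E
```

```text
pics
{'time': 0.0, 'q': [0.937, 0.528, 1.434, 0.0, 1.181, -0.179], 'joint_velocities': [0.001, -0.002, -0.001, -0.001, 0.001, 0.001], 'joint_torque': [-0.001, -44.004, -17.659, 0.063, 0.058, -0.0], 'position': [0.275, 0.561, 0.23], 'tool_rot': [0.226, 0.974, -0.001, -0.0], 'ft_force': [-0.024, 0.534, 0.097], 'moment': [0.041, -0.006, -0.077], 'grip_force': 0.0, 'grip_width': 0.087}
top [[-0.021, -0.977, 0.21, 0.325], [-1.0, 0.021, -0.003, 0.003], [-0.001, -0.21, -0.978, 1.395], [0.0, 0.0, 0.0, 1.0]] [[469.71135914   0.         314.08633878]
 [  0.         469.71135914 239.66791222]
 [  0.           0.           1.        ]] -0.1038653660018318
pot [239. 192.] 0.82 [0.635 0.371 0.   ]
pot [180. 243.] 0.74 [0.823 0.218 0.   ]
pot [298. 201.] 0.65 [0.455 0.338 0.   ]
grey_pot [303. 436.] 0.78 [ 0.426 -0.36   0.   ]
gate [251. 354.] 0.9 [ 0.588 -0.121  0.   ]
gate_grip [253. 354.] 0.89 [ 0.583 -0.121  0.   ]
hopper [208. 345.] 0.84 [ 0.722 -0.098  0.   ]
spray_bottle [216. 440.] 0.73 [ 0.692 -0.394  0.   ]
spray_bottle [216. 346.] 0.65 [ 0.696 -0.101  0.   ]
trowel [243. 491.] 0.6 [ 0.60
[... 630 characters left out ...]
.00167296 238.33346388]
 [  0.           0.           1.        ]] -0.013566330204761626
pot [341. 305.] 0.95 [0.49  0.297 0.   ]
pot [276. 229.] 0.93 [0.848 0.179 0.   ]
pot [320. 257.] 0.65 [0.653 0.299 0.   ]
gate [211. 355.] 0.51 [ 0.669 -0.375  0.   ]
gate_grip [195. 384.] 0.62 [ 0.618 -0.537  0.   ]
gate_grip [210. 356.] 0.6 [ 0.665 -0.378  0.   ]
hopper [207. 313.] 0.95 [ 0.82  -0.312  0.   ]
spray_bottle [185. 355.] 0.7 [ 0.754 -0.544  0.   ]
trowel [193. 383.] 0.93 [ 0.628 -0.547  0.   ]
seed_packets [415. 288.] 0.98 [0.399 0.528 0.   ]
seed_packets [208. 313.] 0.7 [ 0.817 -0.307  0.   ]
plant_labels [292. 394.] 0.58 [ 0.353 -0.024  0.   ]
pencil [308. 377.] 0.49 [0.367 0.071 0.   ]
```

View pics/top0.png

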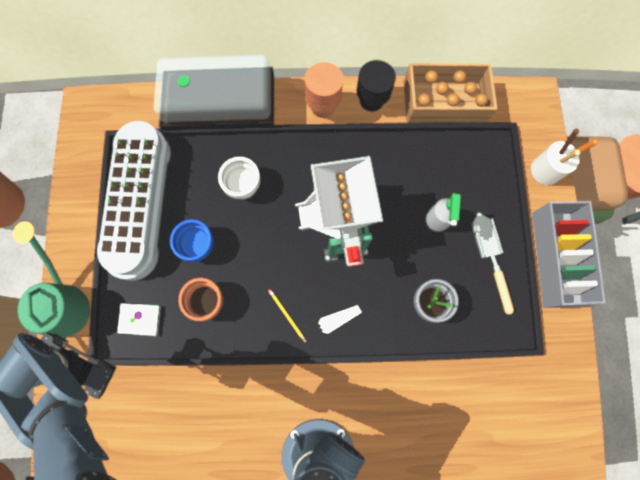

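View pics/side0.png

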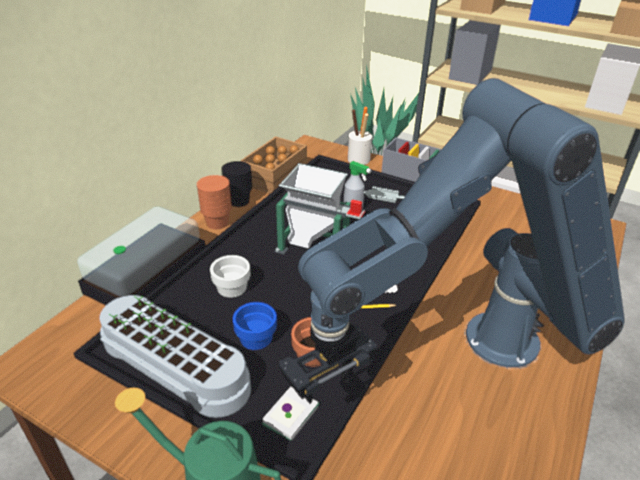

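Top view: terracotta pot at about (row 300, col 200), with the blue pot at (240, 191) and the white pot at (178, 240) as look-alikes. The hopper is near (200, 345), its red grip at (253, 354) and its spout pointing left. In the side view the gripper hides part of the terracotta pot.

Run:
```python
from h import *
from scipy.optimize import least_squares
c=shot("top"); hsv=cv2.cvtColor(c["frame"],cv2.COLOR_RGB2HSV)
def blobs(m,lo,hi,r0,r1,c0,c1,amin):
    m=cv2.inRange(hsv,lo,hi); k=np.zeros_like(m); k[r0:r1,c0:c1]=m[r0:r1,c0:c1]
    n,l,s,ce=cv2.connectedComponentsWithStats(k); return [(ce[i][::-1].round(1).tolist(),int(s[i][4])) for i in range(1,n) if s[i][4]>=amin]
red=blobs(0,(0,170,110),(6,255,255),230,275,330,375,8); red2=blobs(0,(174,170,110),(180,255,255),230,275,330,375,8)
bul=blobs(0,(5,80,60),(22,255,255),160,235,320,375,8)
print(red,red2,bul)
for d in vision.outline_of("top","pot")[:4]:
    m=d["mask"]; cols=hsv[m]; print(d["conf"],np.round(d["point"]),np.median(cols,0),m.sum(),np.round(on_z(c,d["point"],.085),3))
for d in vision.outline_of("top","gate_grip")[:1]: print(d["point"],np.round(on_z(c,d["point"],.235),3),d["mask"].sum())
for p,_ in bul: print(np.round(on_z(c,p,.207),4))
for p,_ in red: print('red',np.round(on_z(c,p,.235),4))
# terracotta rim circle
m=cv2.inRange(hsv,(4,110,80),(16,255,255)); k=np.zeros_like(m); k[265:335,165:235]=m[265:335,165:235]
cs,_=cv2.findContours(k,cv2.RETR_EXTERNAL,cv2.CHAIN_APPROX_NONE); ct=max(cs,key=cv2.contourArea)[:,0,::-1].astype(float)
P=np.array([on_z(c,p,.085)[:2] for p in ct])
f=least_squares(lambda a:np.hypot(*(P-a[:2]).T)-a[2],[.44,.33,.06],loss="soft_l1",f_scale=.002); print("rim",f.x,np.abs(f.fun).mean())
```

```text
[([254.1, 353.4], 140)] [] [([197.2, 343.7], 305)]
0.94 [299. 200.] [ 11. 131. 137.] 1462 [0.444 0.32  0.085]
0.79 [239. 193.] [110. 179. 184.] 1439 [0.616 0.346 0.085]
0.63 [176. 244.] [ 30.    8.  230.5] 1354 [0.804 0.203 0.085]
0.62 [206. 347.] [ 15. 124. 161.] 73 [ 0.706 -0.099  0.085]
[251.8, 354.2] [ 0.541 -0.101  0.235] 462
[ 0.6937 -0.0816  0.207 ]
red [ 0.5355 -0.0988  0.235 ]
rim [0.44407157 0.32185621 0.06121128] 0.0012472705275175442
```

```bash
cat >> h.py <<'E'
def to(x,y,z,yaw_deg):
    o=robot.get_obs(); M=R.from_quat(o["tool_rot"]).as_matrix(); p=np.array(o["position"])
    d=M.T@(np.array([x,y,z])-p); cy=np.degrees(np.arctan2(M[1,1],M[0,1]))
    t=-((yaw_deg-cy+180)%360-180)
    print("t",round(o["time"],2),"pos",p.round(4),"yaw",round(cy,2),"-> row",(d/.3).round(4),round(t/360,4))
E
python3 - <<'E'
from h import *
c=vision.camera("wrist"); print(np.round(c["hand_eye"],3).tolist(),c["K"],c["k1"])
to(.55,0.03,.42,96.5)
to(.6,0.03,.5,96.5)
E
```

```text
[[0.001, -0.967, -0.256, 0.07], [1.0, 0.001, 0.001, -0.0], [-0.0, -0.256, 0.967, -0.155], [0.0, 0.0, 0.0, 1.0]] [[352.53208335   0.         319.33166793]
 [  0.         352.53208335 242.32265972]
 [  0.           0.           1.        ]] -0.060174145073995634
t 1.4 pos [0.2751 0.5612 0.2306] yaw 63.89 -> row [-1.6023 -1.1865 -0.6315] -0.0906
t 1.4 pos [0.2751 0.5612 0.2306] yaw 63.89 -> row [-1.7519 -1.1132 -0.8981] -0.0906
```

```bash
python3 -m handwheel '[[-0.2,-0.1,-0.2,-0.02],[-0.8,-0.6,-0.6,-0.09],[-0.8,-0.6,-0.6,-0.09],[-0.8,-0.6,-0.6,-0.09],[-0.8,-0.6,-0.6,-0.09],[-0.8,-0.6,-0.6,-0.09],[-0.8,-0.6,-0.6,-0.09],[-0.8,-0.6,-0.6,-0.09],[-0.8,-0.6,-0.6,-0.09],[-0.8,-0.6,-0.6,-0.09],[-0.8,-0.6,-0.6,-0.09]]' 100; python3 -c "
from h import *
to(.55,0.03,.42,96.5)"
```

```text
time: 2.32
position: [0.4118, 0.2934, 0.4111]
tool_rot: [-0.054, 0.999, 0.001, 0.001]
ft_force: [-0.7, -0.2, -0.2]
grip_width: 0.0868
grip_force: 0.0
t 2.32 pos [0.4118 0.2934 0.4111] yaw 96.15 -> row [-0.3641 -0.9223 -0.0301] -0.001
```

```bash
python3 -m handwheel '[[-0.364,-0.922,-0.03,-0.001],[-0.364,-0.922,-0.03,-0.001],[-0.364,-0.922,-0.03,-0.001],[-0.364,-0.922,-0.03,-0.001],[-0.364,-0.922,-0.03,-0.001],[-0.364,-0.922,-0.03,-0.001],[-0.364,-0.922,-0.03,-0.001],[-0.364,-0.922,-0.03,-0.001],[-0.364,-0.922,-0.03,-0.001],[-0.364,-0.922,-0.03,-0.001],[-0.364,-0.922,-0.03,-0.001]]'
python3 - <<'E'
from h import *
c=shot("wrist"); save(c,"w1.png"); np.savez("w1.npz",**{k:np.array(v) for k,v in c.items()})
O=np.array([.69,-.085]); a=np.radians(6.5)
H=lambda p:np.array([O[0]+np.cos(a)*p[0]-np.sin(a)*p[1],O[1]+np.sin(a)*p[0]+np.cos(a)*p[1],p[2]])
for n,p in dict(grip=(-.145,0,.24),lipL=(-.032,.12,.105),lipR=(.032,.12,.105),c1=(-.084,.072,.285),c2=(-.084,-.072,.285),c3=(.084,.072,.285),c4=(.084,-.072,.285),b1=(.067,0,.207),b6=(-.068,0,.207)).items(): print(n,proj(c,H(p)).round(0))
E
```

```text
time: 3.23
position: [0.5492, 0.033, 0.4188]
tool_rot: [-0.059, 0.998, 0.001, -0.001]
ft_force: [-0.0, 0.1, 1.0]
grip_width: 0.0869
grip_force: 0.0
grip [[205. 181.]]
lipL [[270. 309.]]
lipR [[312. 309.]]
c1 [[282. 249.]]
c2 [[280.  90.]]
c3 [[436. 258.]]
c4 [[432. 120.]]
b1 [[374. 208.]]
b6 [[269. 198.]]
```

View pics/w1.png

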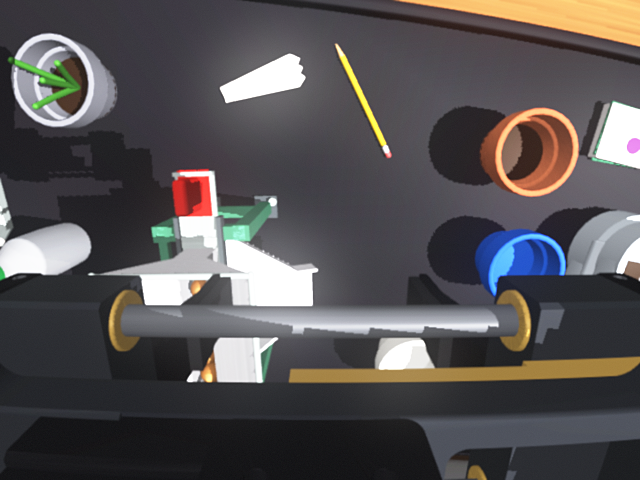

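Wrist view: red grip at rows 170–215, cols 172–215. The trough's front corners are at about (272, 248) and (273, 92), and the spout lip's right edge is at col 314, rows 266–303. The prediction fits if the hopper sits about 8 mm nearer the robot, so I'll zoom in.

Run:
```python
import cv2
i=cv2.imread("pics/w1.png")[160:320,85:335]; cv2.imwrite("pics/w1c.png",cv2.resize(i,None,fx=3.2,fy=3.2,interpolation=cv2.INTER_CUBIC))
```

```text
(no output)
```

View pics/w1c.png

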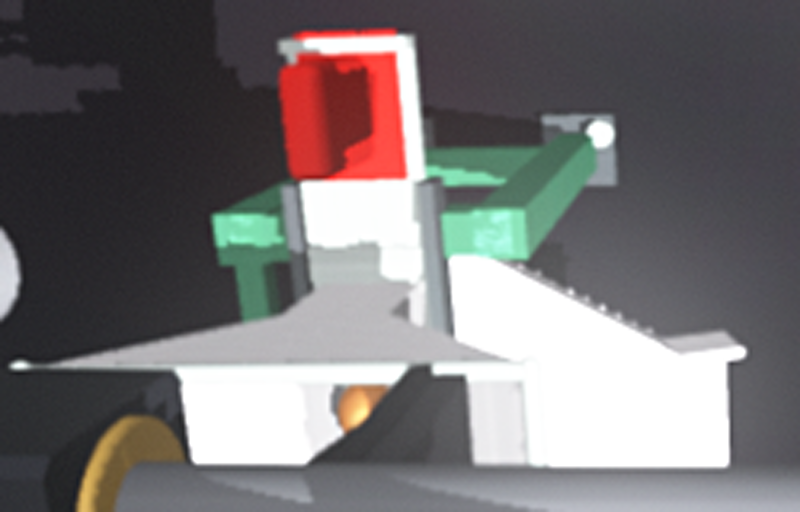

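Run:
```python
from h import *
c=shot("top"); i=c["frame"][145:275,285:405,::-1]
cv2.imwrite("pics/t1c.png",cv2.resize(i,None,fx=4.5,fy=4.5,interpolation=cv2.INTER_CUBIC))
O=np.array([.685,-.085]); a=np.radians(6.5)
H=lambda p:np.array([O[0]+np.cos(a)*p[0]-np.sin(a)*p[1],O[1]+np.sin(a)*p[0]+np.cos(a)*p[1],p[2]])
for n,p in dict(grip=(-.145,0,.24),lipL=(-.032,.12,.105),lipR=(.032,.12,.105),c1=(-.084,.072,.285),c2=(-.084,-.072,.285),c3=(.084,.072,.285),c4=(.084,-.072,.285),b1=(.067,0,.207),b6=(-.068,0,.207)).items(): print(n,((proj(c,H(p))-[145,285])*4.5).round(0))
```

```text
grip [[480. 313.]]
lipL [[370.  79.]]
lipR [[272.  66.]]
c1 [[372. 171.]]
c2 [[337. 433.]]
c3 [[ 82. 129.]]
c4 [[ 50. 383.]]
b1 [[142. 254.]]
b6 [[361. 288.]]
```

View pics/t1c.png

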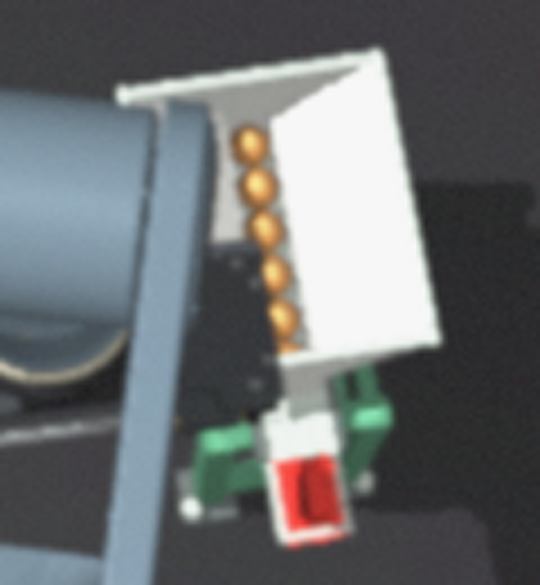

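Top crop: rear corners at (93, 122) and (52, 380), front right corner at (343, 438), first bulb at (147, 252). The yaw is slightly larger than I assumed, so I'll fit it.

Run:
```python
from h import *
from scipy.optimize import least_squares
t=shot("top"); w=dict(np.load("w1.npz"))
tp={(.084,.072,.285):(93,122),(.084,-.072,.285):(52,380),(-.084,-.072,.285):(343,438),(.0675,0,.207):(147,252)}
tp={k:(v[0]/4.5+145,v[1]/4.5+285) for k,v in tp.items()}
wp={(-.084,.072,.285):(272.5,250),(-.084,-.072,.285):(274.4,88.8),(-.034,.12,.105):(271,312.5),(-.1465,0,.24):(196.9,180.9)}
def H(x,p):
    c,s=np.cos(x[2]),np.sin(x[2]); return np.array([x[0]+c*p[0]-s*p[1],x[1]+s*p[0]+c*p[1],p[2]])
def f(x): return np.concatenate([(proj(t,H(x,p))[0]-v)*2 for p,v in tp.items()]+[proj(w,H(x,p))[0]-v for p,v in wp.items()])
r=least_squares(f,[.685,-.085,.12],loss="soft_l1",f_scale=2); print(r.x,np.degrees(r.x[2]),f(r.x).reshape(-1,2).round(1).tolist())
x=r.x; print("spot",H(x,(0,.15,0)),"grip",H(x,(-.1465,0,.222)))
yaw=90+np.degrees(x[2]); u=np.array([np.cos(np.radians(yaw)),np.sin(np.radians(yaw))]); pot=np.array([.444,.322])
g=pot+.056*u; print("pinch",g,yaw); to(g[0],g[1],.2,yaw)
```

```text
[ 0.68267642 -0.0837319   0.12636902] 7.240411461054566 [[-2.3, 1.5], [0.3, -0.3], [-1.6, -2.2], [-0.9, -0.9], [0.5, -0.3], [-1.0, 1.4], [-8.0, -2.2], [-1.2, -0.7]]
spot [0.66377148 0.06507201 0.        ] grip [ 0.5373446  -0.10219573  0.222     ]
pinch [0.43694215 0.37755346] 97.24041146105456
t 3.38 pos [0.5494 0.0328 0.4196] yaw 96.8 -> row [0.236  1.1852 0.7326] -0.0012
```

```bash
python3 -m handwheel '[[0.236,0.95,0.3,-0.001],[0.236,0.95,0.3,-0.001],[0.236,0.95,0.3,-0.001],[0.236,0.95,0.3,-0.001],[0.236,0.95,0.3,-0.001],[0.236,0.95,0.3,-0.001],[0.236,0.95,0.3,-0.001],[0.236,0.95,0.3,-0.001],[0.236,0.95,0.3,-0.001],[0.236,0.95,0.3,-0.001]]' 50 25
python3 - <<'E'
from h import *
c=shot("wrist"); hsv=cv2.cvtColor(c["frame"],cv2.COLOR_RGB2HSV); save(c,"w2.png")
for d in vision.outline_of("wrist","pot")[:3]:
    print(d["conf"],np.round(d["point"]),np.median(hsv[d["mask"]],0),d["mask"].sum(),np.round(on_z(c,d["point"],.085),3))
to(.4369,.3776,.15,97.2)
E
```

```text
time: 4.22
position: [0.4457, 0.307, 0.3296]
tool_rot: [-0.063, 0.998, -0.0, -0.0]
ft_force: [0.7, -0.7, 1.0]
grip_width: 0.0442
grip_force: 0.0
0.73 [351. 334.] [111. 199. 217.] 2918 [0.622 0.348 0.085]
0.72 [212. 334.] [  9. 132. 196.] 8351 [0.444 0.324 0.085]
t 4.32 pos [0.4471 0.3056 0.3302] yaw 97.02 -> row [0.0054 0.2426 0.6006] -0.0005
```

View pics/w2.png

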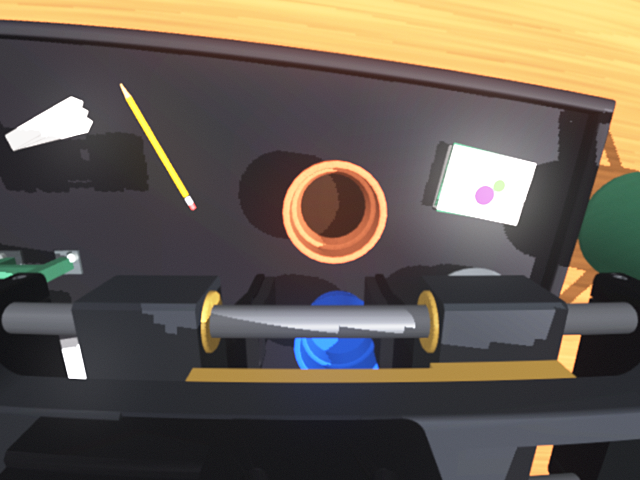

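Pot centre in the wrist view is at (211, 335), which gives (0.444, 0.324) and agrees with the top view. Going down on its left rim.

```bash
python3 -m handwheel '[[0.0054,0.246,0.1,-0.0005],[0.0054,0.246,0.15,-0.0005],[0.0054,0.246,0.5,-0.0005],[0.0054,0.246,0.5,-0.0005],[0.0054,0.246,0.5,-0.0005],[0.0054,0.246,0.65,-0.0005],[0.0054,0.246,0.72,-0.0005],[0.0054,0.246,0.78,-0.0005],[0.0054,0.246,0.82,-0.0005],[0.0054,0.246,0.847,-0.0005],[0.0054,0.246,0.847,-0.0005],[0.0054,0.246,0.847,-0.0005]]' 50 25; python3 -m handwheel '[[0,0,0,0],[0,0,0,0],[0,0,0,0],[0,0,0,0],[0,0,0,0],[0,0,0,0]]' 0 30
```

```text
time: 5.32
position: [0.4373, 0.3784, 0.0759]
tool_rot: [-0.062, 0.998, 0.0, 0.0]
ft_force: [0.4, 0.0, -0.1]
grip_width: 0.0433
grip_force: 0.0
time: 5.82
position: [0.4363, 0.379, 0.0757]
tool_rot: [-0.063, 0.998, 0.0, 0.0]
ft_force: [-0.7, -0.8, 0.5]
grip_width: 0.0116
grip_force: 0.0
```

```bash
python3 -m handwheel '[[0,0,0,0],[0,0,0,0],[0,0,0,0],[0,0,0,0],[0,0,-0.01,0],[0,0,-0.02,0],[0,0,-0.04,0],[0,0,-0.07,0],[0,0,-0.1,0],[0,0,-0.13,0],[0,0,-0.13,0]]' 0 35
python3 - <<'E'
from h import *
c=shot("wrist"); hsv=cv2.cvtColor(c["frame"],cv2.COLOR_RGB2HSV); save(c,"w3.png")
for d in vision.outline_of("wrist","pot")[:3]:
    print(d["conf"],np.round(d["point"]),np.median(hsv[d["mask"]],0),d["mask"].sum(),np.round(on_z(c,d["point"],.124),3))
O=np.array([.6827,-.0837]);a=.1264;ca,sa=np.cos(a),np.sin(a)
for y in (.25,.155):
    p=O+[-sa*(y+.056),ca*(y+.056)]; print(p); to(*p,.09,97.24)
E
```

```text
time: 6.73
position: [0.4376, 0.3798, 0.117]
tool_rot: [-0.063, 0.998, 0.001, 0.002]
ft_force: [-0.0, -0.8, -2.4]
grip_width: 0.0065
grip_force: 34.9
0.78 [244. 184.] [  8. 165.  65.] 26175 [0.415 0.317 0.124]
[0.64412451 0.21985878]
t 6.83 pos [0.4367 0.3792 0.1154] yaw 97.19 -> row [-0.6196 -0.6134  0.0852] -0.0001
[0.65610056 0.12561667]
t 6.83 pos [0.4367 0.3792 0.1154] yaw 97.19 -> row [-0.6199 -0.9301  0.085 ] -0.0001
```

View pics/w3.png

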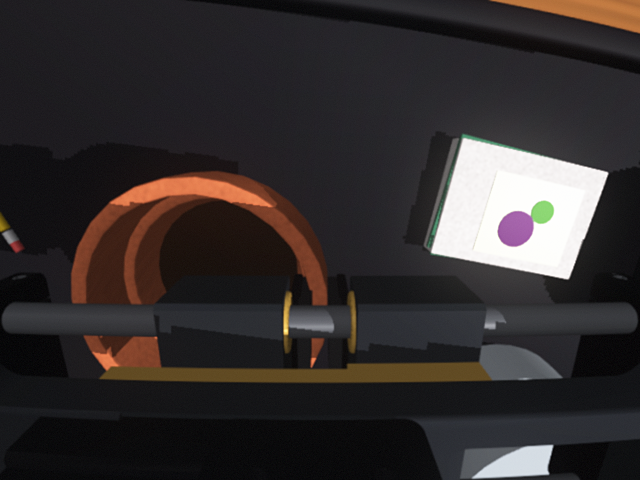

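The wrist view shows the pot hanging from its left rim between the fingers at about (290, 320), clear of the bench. Carrying it to the entry point.

```bash
python3 -m handwheel '[[0,-0.04,0,0],[-0.02,-0.1,0,0],[-0.06,-0.17,0,0],[-0.1,-0.24,0,0],[-0.15,-0.31,0,0],[-0.2,-0.38,0,0],[-0.26,-0.44,0,0],[-0.32,-0.5,0,0],[-0.38,-0.55,0,0],[-0.44,-0.6,0,0],[-0.5,-0.613,0,0],[-0.56,-0.613,0,0],[-0.6,-0.613,0,0],[-0.62,-0.613,0,0],[-0.62,-0.613,0.03,0],[-0.62,-0.613,0.06,0],[-0.62,-0.613,0.09,0],[-0.62,-0.613,0.1,0],[-0.62,-0.613,0.1,0],[-0.62,-0.613,0.1,0]]'
python3 - <<'E'
from h import *
t=shot("side"); save(t,"s2.png"); i=t["frame"][150:350,200:440,::-1]
cv2.imwrite("pics/s2c.png",cv2.resize(i,None,fx=3,fy=3,interpolation=cv2.INTER_CUBIC))
to(.6561,.1256,.09,97.24)
E
```

```text
time: 8.5
position: [0.6429, 0.2198, 0.0838]
tool_rot: [-0.063, 0.998, -0.0, -0.001]
ft_force: [0.5, 0.6, -2.1]
grip_width: 0.0068
grip_force: 34.9
t 8.55 pos [0.6436 0.2198 0.0844] yaw 97.21 -> row [-0.0021 -0.3169 -0.0185] -0.0001
```

View pics/s2c.png

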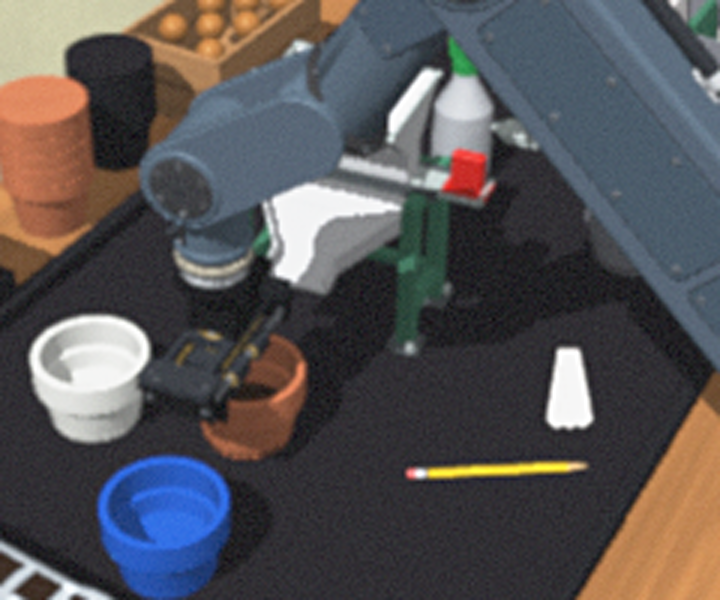

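The side view shows the pot hanging upright beside the white pot, in front of the spout and clear of everything. Sliding it in low, then lowering it gently.

```bash
python3 -m handwheel '[[0,-0.03,0,0],[0,-0.07,0,0],[0,-0.11,0,0],[0,-0.15,0,0],[-0.001,-0.19,0,0],[-0.001,-0.23,0,0],[-0.002,-0.27,0,0],[-0.002,-0.3,0,0],[-0.002,-0.317,0,0],[-0.002,-0.317,0,0],[-0.002,-0.317,0.005,0],[-0.002,-0.317,0.01,0],[-0.002,-0.317,0.014,0],[-0.002,-0.317,0.017,0],[-0.002,-0.317,0.019,0]]'
python3 - <<'E'
from h import *
o=robot.get_obs(); print(o["position"],o["ft_force"])
E
```

```text
time: 9.8
position: [0.656, 0.126, 0.0784]
tool_rot: [-0.063, 0.998, 0.0, -0.0]
ft_force: [0.1, -1.0, -2.8]
grip_width: 0.0068
grip_force: 34.9
[0.65599467 0.12604994 0.07842979] [ 0.06298551 -1.01203342 -2.76515172]
```

```bash
python3 -m handwheel '[[0,0,0.002,0],[0,0,0.004,0],[0,0,0.006,0],[0,0,0.007,0],[0,0,0.007,0]]'
```

```text
time: 10.22
position: [0.6562, 0.1254, 0.0766]
tool_rot: [-0.063, 0.998, 0.0, -0.0]
ft_force: [-0.3, 0.3, -2.6]
grip_width: 0.0068
grip_force: 34.9
```

```bash
python3 -m handwheel '[[0,0,0.001,0],[0,0,0.002,0],[0,0,0.003,0],[0,0,0.004,0],[0,0,0.004,0]]'
```

```text
time: 10.63
position: [0.6564, 0.1256, 0.0757]
tool_rot: [-0.063, 0.998, 0.0, 0.0]
ft_force: [-0.6, 1.4, -0.9]
grip_width: 0.0066
grip_force: 34.9
```

```bash
python3 -m handwheel '[[0,0,0,0],[0,0,0,0],[0,0,0,0],[0,0,0,0]]' 35 && python3 -m handwheel '[[0,0,-0.02,0],[0,0,-0.06,0],[0,0,-0.12,0],[0,0,-0.2,0],[0,0.05,-0.3,0],[0,0.15,-0.4,0],[0,0.25,-0.5,0],[0,0.3,-0.6,0],[0,0.3,-0.7,0],[0,0.3,-0.7,0]]'
python3 - <<'E'
from h import *
from scipy.optimize import least_squares
O=np.array([.6827,-.0837]);a=.1264;ca,sa=np.cos(a),np.sin(a);Rm=np.array([[ca,sa],[-sa,ca]])
for n in ("top","side","wrist"):
    c=shot(n); hsv=cv2.cvtColor(c["frame"],cv2.COLOR_RGB2HSV); save(c,n+"5.png")
    for d in vision.outline_of(n,"pot")[:4]:
        h=np.median(hsv[d["mask"]],0)
        P=on_z(c,d["point"],.085 if n!="side" else .05); print(n,round(d["conf"],2),np.round(d["point"]),h,d["mask"].sum(),P.round(3),"hopper",(Rm@(P[:2]-O)).round(3))
to(.5373,-.1022,.35,97.24)
c=cv2.imread("pics/side5.png")[170:310,230:430]; w=cv2.imread("pics/wrist5.png")
cv2.imwrite("pics/v5.png",cv2.resize(np.hstack([cv2.resize(c,None,fx=1.7,fy=1.7,interpolation=cv2.INTER_CUBIC),cv2.resize(w,(317,238))]),None,fx=1.2,fy=1.2))
E
```

```text
time: 10.97
position: [0.6565, 0.1252, 0.0757]
tool_rot: [-0.063, 0.998, -0.0, 0.0]
ft_force: [0.1, -0.4, -0.4]
grip_width: 0.0249
grip_force: 0.0
time: 11.8
position: [0.6483, 0.217, 0.2951]
tool_rot: [-0.064, 0.998, 0.001, 0.008]
ft_force: [1.0, -0.0, 2.0]
grip_width: 0.0306
grip_force: 0.0
top 0.92 [166. 248.] [ 30.   7. 234.] 489 [0.835 0.189 0.085] hopper [0.185 0.251]
top 0.72 [224. 288.] [ 10. 126. 135.] 1243 [0.655 0.072 0.085] hopper [-0.008  0.158]
top 0.3 [211. 344.] [ 38.   6. 179.] 5525 [ 0.689 -0.09   0.085] hopper [ 0.005 -0.007]
top 0.22 [184. 344.] [ 15.  130.  170.5] 70 [ 0.772 -0.094  0.085] hopper [ 0.087 -0.021]
side 0.96 [265. 294.] [  9. 143. 170.] 1210 [0.665 0.074 0.05 ] hopper [0.003 0.159]
side 0.88 [275. 231.] [ 40.   3. 225.] 1319 [0.805 0.219 0.05 ] hopper [0.16  0.284]
side 0.77 [323. 252.] [110. 196. 200.] 1624 [0.628 0.355 0.05 ] hopper [0.001 0.442]
wrist 0.87 [215. 187.] [  8. 159. 115.] 10104 [0.657 0.078 0.085] hopper [-0.005  0.164]
wrist 0.82 [353. 316.] [ 23.   8. 162.] 2617 [0.799 0.23  0.085] hopper [0.154 0.296]
t 12.1 pos [0.6441 0.214  0.2838] yaw 97.14 -> row [ 0.4851 -1.0016 -0.2189] -0.0003
```

View pics/v5.png

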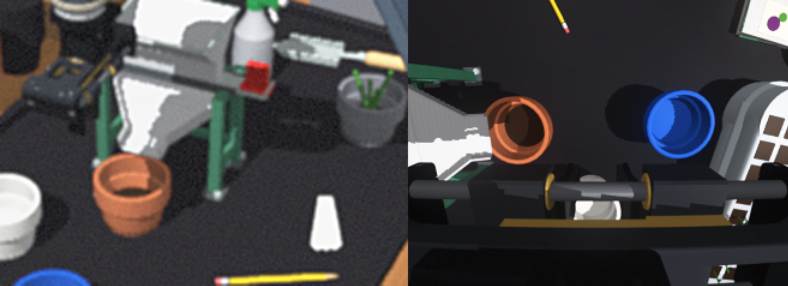

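The pot stands upright under the spout with the lip over its near rim: (row 195, col 130) on the left and (130, 520) on the right of the composite. Measuring how far the lip reaches over the mouth.

Run:
```python
from h import *
from scipy.optimize import least_squares
O=np.array([.6827,-.0837]);a=.1264;ca,sa=np.cos(a),np.sin(a);Rm=np.array([[ca,sa],[-sa,ca]])
c=shot("wrist"); f=c["frame"]; hsv=cv2.cvtColor(f,cv2.COLOR_RGB2HSV)
d=[d for d in vision.outline_of("wrist","pot") if d["point"][1]<260][0]; m=d["mask"]
ys,xs=np.where(m); print("mask box",ys.min(),ys.max(),xs.min(),xs.max())
cs,_=cv2.findContours(m.astype(np.uint8),cv2.RETR_EXTERNAL,cv2.CHAIN_APPROX_NONE); ct=max(cs,key=cv2.contourArea)[:,0,::-1].astype(float)
P=np.array([Rm@(on_z(c,p,.085)[:2]-O) for p in ct])
P=P[P[:,1]>.15]
g=least_squares(lambda q:np.hypot(*(P-q).T)-.06,[0,.155],loss="soft_l1",f_scale=.001); print("pot in hopper",g.x.round(4),np.abs(g.fun).mean())
g3=least_squares(lambda q:np.hypot(*(P-q[:2]).T)-q[2],[0,.155,.06],loss="soft_l1",f_scale=.001); print(g3.x.round(4))
# lip edge: bright px along rows
for r in range(195,255,6):
    row=hsv[r,60:260]; w=np.where((row[:,1]<40)&(row[:,2]>150))[0]
    if len(w): e=w.max()+60; print(r,e,(Rm@(on_z(c,(r,e),.105)[:2]-O)).round(4),(Rm@(on_z(c,(r,e),.131)[:2]-O)).round(4))
```

```text
mask box 162 275 131 243
pot in hopper [-0.0019  0.1616] 0.0014627487744122585
[-0.0021  0.1637  0.0582]
219 116 [-0.0066  0.1   ] [-0.0115  0.1156]
225 118 [-0.0005  0.1012] [-0.0059  0.1167]
231 137 [0.0056 0.1199] [-0.0003  0.1339]
237 138 [0.0117 0.1201] [0.0054 0.1341]
243 139 [0.0179 0.1203] [0.011  0.1343]
249 139 [0.0241 0.1195] [0.0168 0.1335]
```

Run:
```python
from h import *
O=np.array([.6827,-.0837]);a=.1264;ca,sa=np.cos(a),np.sin(a)
for y,z in((.262,.065),(.231,.065)): p=O+[-sa*y,ca*y]; to(*p,z,97.24)
```

```text
t 12.2 pos [0.6444 0.2141 0.2838] yaw 97.14 -> row [-0.004  -0.1273  0.7294] -0.0003
t 12.2 pos [0.6444 0.2141 0.2838] yaw 97.14 -> row [-0.0042 -0.2307  0.7294] -0.0003
```

```bash
python3 -m handwheel '[[-0.004,-0.05,0.13,0],[-0.004,-0.08,0.26,0],[-0.004,-0.12,0.39,0],[-0.004,-0.127,0.52,0],[-0.004,-0.127,0.65,0],[-0.004,-0.127,0.73,0],[-0.004,-0.127,0.73,0],[-0.004,-0.15,0.73,0],[-0.004,-0.17,0.73,0],[-0.004,-0.185,0.73,0],[-0.004,-0.2,0.73,0],[-0.004,-0.21,0.73,0],[-0.004,-0.215,0.73,0],[-0.004,-0.22,0.73,0],[-0.004,-0.225,0.73,0],[-0.004,-0.23,0.73,0],[-0.004,-0.23,0.73,0]]' 0; python3 -m handwheel '[[0,0.02,0,0],[0,0.06,0,0],[0,0.12,0,0],[0,0.16,-0.06,0],[0,0.2,-0.2,0],[0,0.25,-0.33,0],[0,0.25,-0.46,0],[0,0.25,-0.6,0],[0,0.25,-0.73,0],[0,0.25,-0.73,0],[0,0.25,-0.73,0]]'
python3 - <<'E'
from h import *
from scipy.optimize import least_squares
O=np.array([.6827,-.0837]);a=.1264;ca,sa=np.cos(a),np.sin(a);Rm=np.array([[ca,sa],[-sa,ca]])
c=shot("wrist"); save(c,"w6.png")
for d in vision.outline_of("wrist","pot"):
  m=d["mask"]
  cs,_=cv2.findContours(m.astype(np.uint8),cv2.RETR_EXTERNAL,cv2.CHAIN_APPROX_NONE); ct=max(cs,key=cv2.contourArea)[:,0,::-1].astype(float)
  P=np.array([Rm@(on_z(c,p,.085)[:2]-O) for p in ct]); P=P[P[:,1]>.15]
  if len(P)<30: continue
  g=least_squares(lambda q:np.hypot(*(P-q).T)-.06,P.mean(0),loss="soft_l1",f_scale=.001); print(d["point"],"pot in hopper",g.x.round(4),np.abs(g.fun).mean())
to(.5373,-.1022,.35,97.24)
E
```

```text
time: 13.62
position: [0.6548, 0.1462, 0.0665]
tool_rot: [-0.063, 0.998, -0.0, -0.0]
ft_force: [0.2, 0.9, 0.1]
grip_width: 0.0002
grip_force: 0.0
time: 14.53
position: [0.6467, 0.2226, 0.2895]
tool_rot: [-0.063, 0.998, 0.001, 0.004]
ft_force: [-0.5, -0.1, -0.3]
grip_width: 0.0004
grip_force: 0.0
[202.9, 445.5] pot in hopper [-0.0111  0.442 ] 0.001436722609744185
[209.9, 177.2] pot in hopper [-0.0019  0.1618] 0.0013099705320538362
t 14.63 pos [0.6443 0.2217 0.2846] yaw 97.24 -> row [ 0.4903 -1.026  -0.2172] -0.0
```

```bash
python3 -m handwheel '[[0.05,0,-0.12,0],[0.15,-0.08,-0.2,0],[0.25,-0.2,-0.22,0],[0.35,-0.33,-0.22,0],[0.45,-0.45,-0.22,0],[0.49,-0.58,-0.22,0],[0.49,-0.71,-0.22,0],[0.49,-0.84,-0.22,0],[0.49,-0.96,-0.22,0],[0.49,-1,-0.22,0],[0.49,-1,-0.22,0],[0.49,-1,-0.22,0],[0.49,-1,-0.2,0]]' 57 20
python3 - <<'E'
from h import *
c=shot("wrist"); save(c,"w7.png"); hsv=cv2.cvtColor(c["frame"],cv2.COLOR_RGB2HSV)
m=cv2.inRange(hsv,(0,150,60),(6,255,255)); ys,xs=np.where(m[150:300,200:440]); print(ys.min()+150,ys.max()+150,xs.min()+200,xs.max()+200)
print(vision.look_for("wrist","gate_grip")[:1])
to(.5373,-.1022,.222-.011,97.24)
i=c["frame"][120:360,160:480,::-1]; cv2.imwrite("pics/w7c.png",cv2.resize(i,None,fx=2,fy=2))
print(proj(c,[.5373,-.1022,.24]))
E
```

```text
time: 15.72
position: [0.537, -0.0944, 0.3447]
tool_rot: [-0.063, 0.998, 0.001, -0.0]
ft_force: [0.5, 0.5, 0.3]
grip_width: 0.0495
grip_force: 0.0
205 265 290 328
[{'point': [247.2, 310.0], 'conf': 0.85}]
t 15.82 pos [ 0.5361 -0.0933  0.3435] yaw 97.28 -> row [-0.002  -0.0309  0.4417] 0.0001
[[242.80529945 308.92640451]]
```

View pics/w7c.png

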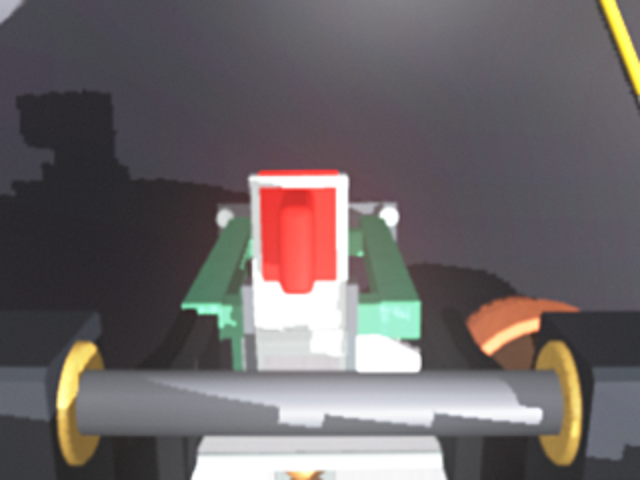

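The upright grip's top is at about (243, 308), where I predicted it. Descending and gripping.

```bash
python3 -m handwheel '[[-0.002,-0.031,0.08,0],[-0.002,-0.031,0.18,0],[-0.002,-0.031,0.28,0],[-0.002,-0.031,0.36,0],[-0.002,-0.031,0.41,0],[-0.002,-0.031,0.44,0],[-0.002,-0.031,0.44,0],[-0.002,-0.031,0.44,0]]' && python3 -m handwheel '[[0,0,0,0],[0,0,0,0],[0,0,0,0],[0,0,0,0],[0,0,0,0],[0,0,0,0],[0,0,0,0]]' 0 25; python3 -c "
from h import *
to(.5373,-.1022,.211,97.24)"
```

```text
time: 16.48
position: [0.5391, -0.1036, 0.2136]
tool_rot: [-0.063, 0.998, 0.0, -0.0]
ft_force: [-0.7, -1.6, -0.1]
grip_width: 0.0496
grip_force: 0.0
time: 17.07
position: [0.5388, -0.1031, 0.2137]
tool_rot: [-0.062, 0.998, 0.001, 0.0]
ft_force: [0.2, 4.8, 2.1]
grip_width: 0.0142
grip_force: 25.0
t 17.07 pos [ 0.5388 -0.1031  0.2137] yaw 97.16 -> row [0.0045 0.0035 0.0091] -0.0002
```

```bash
python3 -m handwheel '[[0.015,0,0,0],[0.035,0,0,0],[0.055,0,0,0],[0.075,0,0,0],[0.095,0,0,0],[0.115,0,0,0],[0.135,0,0,0],[0.155,0,0,0],[0.175,0,0,0],[0.195,0,0,0],[0.215,0,0,0],[0.235,0,0,0],[0.253,0,0,0],[0.268,0,0,0],[0.278,0,0,0],[0.283,0,0,0],[0.283,0,0,0],[0.283,0,0,0]]'
python3 - <<'E'
from h import *
to(.5388,-.1031,.2137,97.16)
c=shot("top"); save(c,"t8.png"); i=c["frame"][145:290,250:410,::-1]
cv2.imwrite("pics/t8c.png",cv2.resize(i,None,fx=4,fy=4,interpolation=cv2.INTER_CUBIC))
c=shot("side"); save(c,"s8.png")
E
```

```text
time: 18.57
position: [0.4545, -0.1147, 0.2137]
tool_rot: [-0.063, 0.998, 0.0, -0.0]
ft_force: [1.5, 5.0, 4.9]
grip_width: 0.0141
grip_force: 25.0
t 18.57 pos [ 0.4545 -0.1147  0.2137] yaw 97.19 -> row [-2.836e-01  3.100e-03 -2.000e-04] 0.0001
```

View pics/t8c.png

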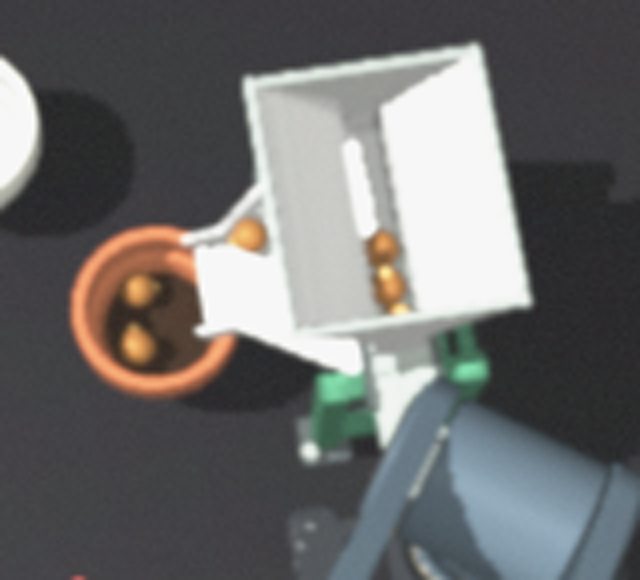

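Two bulbs lie in the pot at about (290, 140) and (345, 138). The third is rolling down the pan at (235, 247), and three remain in the slot. Now shutting the gate.

```bash
python3 -m handwheel '[[0,0,0,0],[0,0,0,0],[-0.015,0,0,0],[-0.035,0,0,0],[-0.06,0,0,0],[-0.085,0,0,0],[-0.11,0,0,0],[-0.135,0,0,0],[-0.16,0,0,0],[-0.185,0,0,0],[-0.21,0,0,0],[-0.235,0,0,0],[-0.255,0,0,0],[-0.27,0,0,0],[-0.277,0,0,0],[-0.28,0,0,0],[-0.283,0,0,0],[-0.286,0,0,0],[-0.286,0,0,0]]'; python3 -m handwheel '[[-0.002,0,0,0],[-0.004,0,0,0],[-0.004,0,0,0]]'; python3 -c "
from h import *
to(.5388,-.1031,.2137,97.16)"
```

```text
time: 20.25
position: [0.5381, -0.1032, 0.2137]
tool_rot: [-0.063, 0.998, 0.001, -0.002]
ft_force: [-4.2, 6.0, 7.3]
grip_width: 0.0138
grip_force: 25.0
time: 20.5
position: [0.5391, -0.1031, 0.2137]
tool_rot: [-0.063, 0.998, 0.001, -0.002]
ft_force: [-4.0, 5.8, 7.8]
grip_width: 0.0141
grip_force: 25.0
t 20.5 pos [ 0.5391 -0.1031  0.2137] yaw 97.21 -> row [ 0.0011 -0.     -0.0001] 0.0001
```

```bash
python3 -m handwheel '[[-0.003,0,0,0],[-0.006,0,0,0],[-0.006,0,0,0]]'; python3 -m handwheel '[[-0.002,0,0,0],[-0.004,0,0,0],[-0.004,0,0,0]]'
```

```text
time: 20.75
position: [0.5395, -0.103, 0.2137]
tool_rot: [-0.063, 0.998, 0.001, -0.004]
ft_force: [-7.3, 5.2, 10.7]
grip_width: 0.0138
grip_force: 25.0
time: 21.0
position: [0.5395, -0.103, 0.2136]
tool_rot: [-0.063, 0.998, 0.001, -0.005]
ft_force: [-9.6, 4.2, 12.6]
grip_width: 0.0139
grip_force: 25.0
```

```bash
python3 -m handwheel '[[-0.004,0,0,0],[-0.008,0,0,0],[-0.008,0,0,0],[-0.008,0,0,0]]'; python3 -c "
from h import *
o=robot.get_obs();print(o['position'],o['ft_force'],o['moment'])"
```

```text
time: 21.33
position: [0.5396, -0.103, 0.2135]
tool_rot: [-0.064, 0.998, 0.001, -0.008]
ft_force: [-14.1, 2.5, 15.2]
grip_width: 0.0138
grip_force: 25.0
[ 0.53959186 -0.1029581   0.21353634] [-14.08764859   2.47695804  15.16362925] [0.46015833 2.13358246 0.26485327]
```

```bash
python3 -m handwheel '[[0.006,0,0,0],[0.012,0,0,0],[0.012,0,0,0]]'; python3 -m handwheel '[[0,0,0,0],[0,0,0,0],[0,0,0,0],[0,0,0,0],[0,0,0,0]]' 57; python3 -m handwheel '[[0,0,-0.05,0],[0,0,-0.12,0],[0,0,-0.22,0],[0.1,0,-0.34,0],[0.2,0,-0.45,0],[0.25,0,-0.5,0],[0.25,0,-0.5,0],[0.25,0,-0.5,0]]'
python3 - <<'E'
from h import *
to(.5388,-.1031,.2137,97.16)
t=shot("top"); save(t,"t9.png"); w=shot("wrist"); save(w,"w9.png")
a=cv2.resize(t["frame"][145:290,250:410,::-1],None,fx=2.5,fy=2.5,interpolation=cv2.INTER_CUBIC)
b=cv2.resize(w["frame"][100:400,:,::-1],(400,188)); b=cv2.copyMakeBorder(b,0,a.shape[0]-188,0,0,cv2.BORDER_CONSTANT)
cv2.imwrite("pics/v9.png",np.hstack([a,b]))
O=np.array([.6827,-.0837]);an=.1264;c,s=np.cos(an),np.sin(an)
for q in (0,.003): p=O+[-c*(.145+q),-s*(.145+q)]; print(q,proj(w,[*p,.24]))
hsv=cv2.cvtColor(w["frame"],cv2.COLOR_RGB2HSV); m=cv2.inRange(hsv,(0,150,60),(6,255,255)); ys,xs=np.where(m); print(ys.min(),ys.max(),xs.min(),xs.max())
E
```

```text
time: 21.58
position: [0.5395, -0.103, 0.2136]
tool_rot: [-0.063, 0.998, 0.001, -0.003]
ft_force: [-5.8, 6.1, 8.8]
grip_width: 0.0139
grip_force: 25.0
time: 22.0
position: [0.5429, -0.1045, 0.2132]
tool_rot: [-0.063, 0.998, -0.0, -0.0]
ft_force: [-0.2, -0.0, -0.5]
grip_width: 0.0392
grip_force: 0.0
time: 22.67
position: [0.4685, -0.1138, 0.3648]
tool_rot: [-0.062, 0.998, -0.001, 0.002]
ft_force: [0.3, -0.4, 0.3]
grip_width: 0.0495
grip_force: 0.0
t 22.67 pos [ 0.4685 -0.1138  0.3648] yaw 97.11 -> row [-0.2352  0.0077  0.5046] -0.0001
0 [[316.83964775 322.43372577]]
0.003 [[313.70296534 322.44080058]]
223 305 304 480
```

View pics/v9.png

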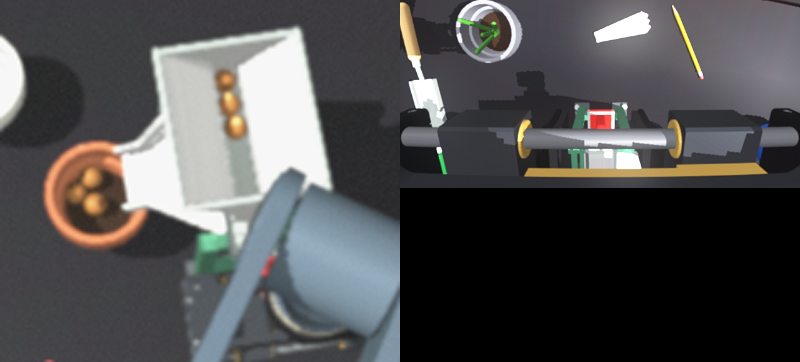

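Three bulbs lie together in the pot at about (190, 90). The other three are at the far end of the slot, on the shut gate, and the gripper is clear.

```bash
python3 -c "
from rig import job
print(job.hand_in())"
```

```text
the job is handed in; nothing more can be done
None
```

The job is handed in: the terracotta pot stands upright under the spout with three bulbs in it, the gate is pushed shut against its stop with the other three bulbs in the slot, and the gripper is clear of everything; it took about 23 s of the 69 s.

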